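Fit the keyed hand crank to the gearbox shaft

TASK

Fit the yellow hand crank onto the upright shaft of the grey gearbox: turn it so that the keyway in its bore matches the brass key on the shaft, slide it down until its hub rests fully home on the collar, and let go. The blue crank has no keyway and does not belong on this shaft: leave it lying where it is.

Things in the scene. Friction and masses are not known exactly. Their poses are not given: they have to be found in the camera images.
- keyed_crank: Yellow hand crank lying flat, loose, about 0.35 kg. Origin: on the bore axis, at the hub's underside; z up, +x from the bore along the arm to the black knob (at x 100 mm, top 58 mm up). Hub (grip it): block with flat sides, 46 mm wide (y -23 to 23), x -23 to 36, 36 mm high. Through bore 26 mm across, keyway 16 mm wide from it towards +x, to 25 mm from the axis. Mass centre 13 mm towards the knob.
- plain_crank: Blue hand crank of the same outside shape, size and origin, but its bore has no keyway, so it cannot pass the key. A bystander, lying flat and loose on the bench; it may have swapped places with the yellow one.
- gearbox: Grey gearbox, fixed, 136 x 104 mm, top 40 mm high. Origin: centre of the underside, on the shaft axis; z up, +x the way the brass key and the white line on its top point. Shaft upright, 20 mm across, on a dark collar 44 mm across, 52 mm above the bench; it stands 54 mm above the collar, the last 14 mm tapered. Key: 8 mm wide, to 22 mm from the axis, from the collar to 28 mm above it, top rounded.
- shaft_seat (a point): Point on the shaft axis at the collar's top face, 52 mm above the bench; axes as the gearbox. The yellow crank's origin comes here when fully home, its +x as the gearbox's +x. The fit is loose: 3 mm of play all round, about 10 degrees either way.
Not all that is in view belongs to the job. Several things have the shape of the keyed_crank; the one meant has the colours described above.

How it is judged:
By the outcome, as a careful person would: the job done as asked, in the order asked, and still so for the second after the job is handed in, with the robot touching nothing.
It also fails if it takes over 38 s, if anything falls off the work surface, if the arm or the gripper's body presses on something with over 40 N, if the wrist force passes 120 N, or if a joint passes its speed limit or range.

ROBOT

A 6-joint arm with a two-finger parallel gripper is mounted at the origin on a cart in front of the work surface, level with it; the furniture and walls round the work are solid. World frame = base frame: x ahead of the robot, y to its left, z up, the work surface at z = 0. Lengths are in mm, angles in rad, forces in N, time in s.
With the tool pointing down it reaches from about 425 to 1125 mm from the base axis. Payload 14.9 kg.
Tool frame: the origin (TCP) lies midway between the tips of the shut fingers; the grasp point (between the pads) lies 19 mm behind it; z points along the fingers, y is the line along which they close (so a half turn about z gives the same grasp; the last joint's range is limited). The gripper opens to 91 mm and grips with 3 to 60 N. Pads are 32 mm wide; open, the fingers measure 118 mm over their backs; the gripper's body (76 mm by 178 mm) begins 60 mm behind the grasp point.
Start: joints at [1.079, 0.379, 1.734, -0, 1.028, -0.033], TCP at [310.02, 627.619, 213.932] pointing down, gripper open.
Joint ranges: [-2.77, 2.77], [-0.74, 2.19], [0, 2.66], [-1.06, 4.2], [0.31, 2.87], [-3.08, 3.08]. Speed limits (rad/s): [1.89, 1.89, 2.39, 3.14, 3.14, 3.14].

INTERFACE

Orientations are given as a 3x3 rotation matrix whose columns are the frame's x, y, z axes.
In Python, from plant import manip gives the robot as it stands.
- The arm moves only by the tool play_rows, never from a script. Its argument "rows" is a list that holds one entry, the list of rows, each a list of 5 numbers: the closure, from 0 (fully open) to 1 (shut), then the shift along the world's x, y, z in units of 0.3 m (1.0 is 0.3 m), then the turn about the world's z in units of pi/4 rad (1.0 is pi/4 rad). A call has 1 to 5 rows; each row is the pose to reach, as a shift and turn from the pose commanded when the call began; what a row does not reach only later rows make up. A row lasts 1/10 s, in which the tool goes at most 50 mm and 8.59 degrees, less where a joint would pass 70% of its speed; a pose out of reach is approached as far as the arm can. A call with a number of a shift or a turn outside -1 to 1 is refused whole. A call with a gripper value outside its range is refused whole. The fingers move at their own pace and stop on an object; "squeeze" is the grip in N (left out, the last holds). Time passes only in rows, so rows that repeat a pose let the fingers close. It gives the time, the measured TCP pose, the force, the opening and the grip force at its end, in the units of the state.
- manip.state(): the state, without advancing time (a new reading comes with each control period).
- manip.grab_frame(name): name is "scene" or "side" or "wrist"; returns a dict with "color" (384x512x3 uint8, red, green, blue), "z_map" (384x512 float32, mm along the optical axis (not along the pixel's ray), 0 where there is no reading), "fx", "fy", "cx", "cy" (pixels), "k1" (the pictures are not rectified: a ray, as slopes to the right and down, at radius r is drawn at 1 + k1 r^2 times it, then the intrinsics apply), "extrinsics" (4x4, takes a point from camera to world coordinates); the wrist camera has in their place "mount" (4x4, takes a point from camera to tool coordinates, whose origin is the TCP and whose axes are the flange's). Camera axes: x right, y up, looking along -z (the intrinsics and any distortion apply to the point x, -y, -z); pixel columns grow to the right and rows downward; lengths in mm; the calibration is good to about 2 mm. A picture is of the moment at which its call begins: read the wrist's pose just before it.
- manip.job_done(): hands the job in; it is judged then, once.
Trained networks look in a picture, given as the dict that the camera call returned (one of the last four; its "shot" number tells which), for a name from the list of things; names that differ only in an ending like _2 or _b are one class to them, and where a whole thing is asked for, a point or a joint stands for the part that bears it (a point fixed in the world has none). Each returns a list of dicts, best first, with "p" (0 to 1); they miss things now and then, are a little off and sometimes report something else, mostly with a low value. They report only what shows in the picture. A call takes as long as a camera call. They do not tell look-alikes from the thing itself.
- manip.recognise(picture, thing): "bbox" ([left, top, right, bottom] as shares, 0 to 1, of the picture: columns of its width, rows of its height, round what is visible of it).
- manip.spot_point(picture, thing): "location" ([column, row] as shares, 0 to 1, of the picture: columns of its width, rows of its height: a listed point, or the origin of a listed thing).
The state is a dict: "t": time; "qpos": joint angles; "joint_velocities": joint speeds; "joint_torque": joint torques, N m; "position": TCP position; "tcp_rot": TCP orientation; "force": force on the tool from outside, world axes, zero at the start; "moment": the same for the moment, N m; "opening": finger opening in mm; "finger_force": force on a finger pad.
Only numpy, scipy, OpenCV 4.12 (cv2) and the standard library are available. Lean on these libraries where they do the work, as an engineer would, in place of code of your own. Each camera call takes 0.05 s, during which the arm holds its last target. There are 200 camera calls.

## Working session

There is one attempt and no reset: what is moved stays moved. The work goes in short steps, Python scripts to look and compute and a tool call to move; the robot and the scene stay as the last step left them, time stands still between calls to the robot, and variables do not carry over. Pictures are saved under pics/ and viewed, at most 10 in all, crops included, and the job is handed in when it is done.

Besides the shell and the picture viewer there is one more tool, called after "Request:" as a command line: name --argument value ..., lists and objects as JSON in quotes. play_rows: Moves the arm, as the interface text tells. Shifts and turns lie within -1 to 1; 1 stands for 0.3 m of shift or pi/4 rad of turn. Its arguments: {"type":"object","properties":{"rows":{"type":"array","items":{"type":"array","items":{"type":"array","items":{"type":"number"}}}},"squeeze":{"type":"number"}},"required":["rows"]}

```bash
mkdir -p pics; cat > h.py <<'E'
import numpy as np, cv2
from plant import manip
def ext(p,st=None):
    if "extrinsics" in p: return np.array(p["extrinsics"])
    T=np.eye(4);T[:3,:3]=np.array(st["tcp_rot"]);T[:3,3]=st["position"]
    return T@np.array(p["mount"])
def ray(p,uv):
    d=np.array([(uv[0]-p["cx"])/p["fx"],(uv[1]-p["cy"])/p["fy"]]);x=d.copy()
    for _ in range(20): x=d/(1+p["k1"]*(x@x))
    return np.array([x[0],-x[1],-1])
def atz(p,uv,z,st=None):
    T=ext(p,st);r=T[:3,:3]@ray(p,uv);o=T[:3,3];return o+r*(z-o[2])/r[2]
def cloud(p,st=None):
    T=ext(p,st);v,u=np.mgrid[:384,:512];d=np.stack([(u-p["cx"])/p["fx"],(v-p["cy"])/p["fy"]],-1);x=d.copy()
    for _ in range(20): x=d/(1+p["k1"]*(x**2).sum(-1,keepdims=True))
    z=p["z_map"][...,None];P=np.concatenate([x[...,:1]*z,-x[...,1:]*z,-z],-1)
    W=P@T[:3,:3].T+T[:3,3];W[p["z_map"]<=0]=np.nan;return W
E
python3 - <<'E'
from h import *
st=manip.state();print(st["t"],st["position"],st["tcp_rot"])
ims=[]
for n in ["scene","side"]:
    p=manip.grab_frame(n);ims.append(p["color"][...,::-1]);W=cloud(p)
    for t in ["keyed_crank","plain_crank","gearbox","shaft_seat"]:
        for r in manip.spot_point(p,t)[:4]:
            uv=np.array(r["location"])*[512,384]
            z=52 if t in("shaft_seat",) else 0
            print(n,t,round(r["p"],2),uv.round(),atz(p,uv,z).round())
    np.savez(n+".npz",W=W,c=p["color"])
cv2.imwrite("pics/a.png",cv2.resize(ims[0],(800,600)));cv2.imwrite("pics/b.png",cv2.resize(ims[1],(800,600)))
E
```

```text
0.0 [309.84441161 627.26513467 213.29828813] [[-8.96592050e-01  4.42857166e-01 -4.75565435e-04]
 [ 4.42857421e-01  8.96591538e-01 -9.57984359e-04]
 [ 2.13770664e-06 -1.06952884e-03 -9.99999428e-01]]
scene keyed_crank 0.72 [265. 176.] [603. 129.   0.]
scene keyed_crank 0.7 [263. 231.] [494. -20.   0.]
scene plain_crank 0.85 [174. 166.] [412. 293.   0.]
scene gearbox 0.86 [313. 275.] [ 518. -170.    0.]
scene gearbox 0.63 [170. 164.] [408. 307.   0.]
scene shaft_seat 0.7 [315. 265.] [ 511. -175.   52.]
side keyed_crank 0.91 [266. 234.] [502. -17.   0.]
side keyed_crank 0.84 [277. 184.] [609. 146.   0.]
side plain_crank 0.65 [190. 170.] [421. 302.   0.]
side gearbox 0.89 [310. 281.] [ 520. -167.    0.]
side shaft_seat 0.93 [311. 263.] [ 516. -169.   52.]
side shaft_seat 0.6 [309. 279.] [ 494. -199.   52.]
```

View pics/a.png

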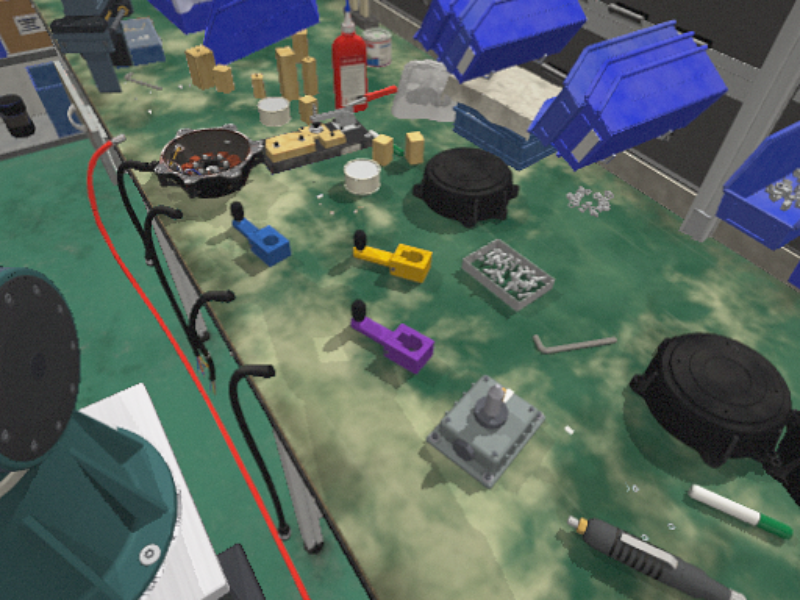

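View pics/b.png

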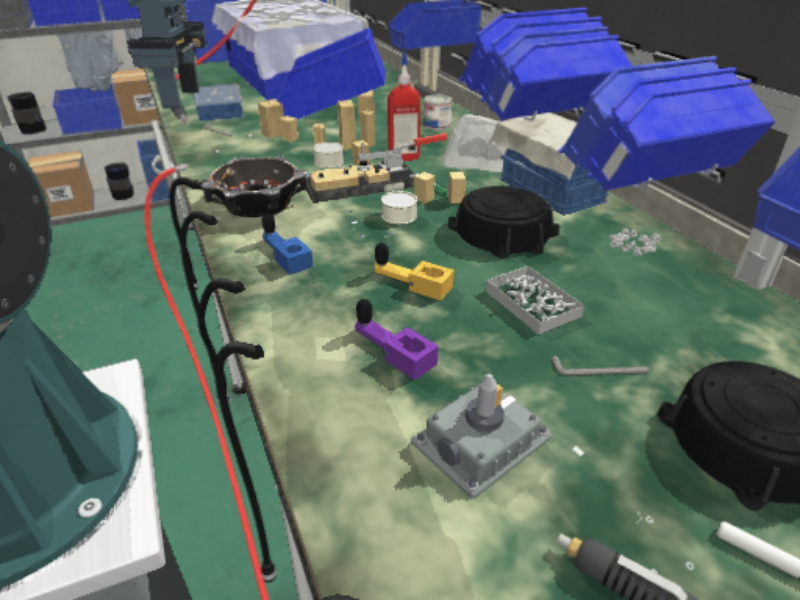

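Scene view (800x600) look-alikes: yellow crank (412,260), purple crank (410,345), blue crank (268,245). The description says yellow, so I take that one. The gearbox is at (490,425), with its key and white line pointing to the upper right.

```bash
python3 - <<'E'
from h import *
for n in ["scene","side"]:
    d=np.load(n+".npz");W=d["W"];c=d["c"];hsv=cv2.cvtColor(c,cv2.COLOR_RGB2HSV)
    xy=W[...,:2]
    y=(hsv[...,0]>18)&(hsv[...,0]<32)&(hsv[...,1]>150)&(np.hypot(xy[...,0]-605,xy[...,1]-135)<130)
    P=W[y];top=P[(P[:,2]>31)&(P[:,2]<41)]
    print(n,len(P),len(top),"z",np.percentile(P[:,2],[5,50,95]).round())
    r=cv2.minAreaRect(top[:,:2].astype(np.float32));print(" hubtop",r)
    k=(c.max(-1)<60)&(np.hypot(xy[...,0]-605,xy[...,1]-135)<150)&(W[...,2]>25)
    print(" knob",k.sum(),np.nanmedian(W[k],0).round(1))
    g=(np.hypot(xy[...,0]-515,xy[...,1]+170)<90)
    G=W[g&(abs(W[...,2]-40)<4)];r=cv2.minAreaRect(G[:,:2].astype(np.float32));print(" gear",r)
    s=W[g&(W[...,2]>94)];print(" shaft",len(s),s.mean(0).round(1))
    br=W[g&(hsv[...,1]>110)&(hsv[...,0]<32)&(W[...,2]>50)];print(" brass",len(br),np.median(br,0).round(1) if len(br) else 0)
    w=W[g&(c.min(-1)>190)];print(" white",len(w),w.mean(0).round(1) if len(w) else 0)
E
```

```text
scene 688 221 z [ 6. 20. 36.]
 hubtop ((600.9640502929688, 140.92706298828125), (47.7398796081543, 61.454917907714844), 36.332401275634766)
 knob 85 [542.  210.1  48.4]
 gear ((510.7027282714844, -169.56903076171875), (111.291748046875, 87.70674133300781), 15.5303955078125)
 shaft 48 [ 512.8 -169.6   99.4]
 brass 3 [ 533.5 -165.8   78.7]
 white 34 [ 548.4 -159.9   48.3]
side 677 218 z [ 8. 22. 37.]
 hubtop ((601.1797485351562, 141.1361846923828), (45.998661041259766, 58.69392395019531), 36.869625091552734)
 knob 113 [542.7 209.7  47. ]
 gear ((510.47515869140625, -169.3278350830078), (111.90824890136719, 89.64276885986328), 15.412637710571289)
 shaft 75 [ 513.1 -170.1   99.7]
 brass 37 [ 532.2 -166.    68.1]
 white 48 [ 549.4 -159.    44.6]
```

Request:
play_rows --rows '[[[0,0.085,-0.14,0,-0.06],[0,0.17,-0.28,0,-0.12],[0,0.255,-0.42,0,-0.18],[0,0.34,-0.56,0,-0.24],[0,0.42,-0.7,0,-0.3]]]' --squeeze 40

```text
t: 1.0
position: [436.8, 416.0, 214.1]
tcp_rot: [[-0.767, 0.641, 0.0], [0.641, 0.767, 0.0], [-0.0, 0.0, -1.0]]
force: [-0.0, 0.5, -0.3]
opening: 91.0
finger_force: 0.0
```

Request:
play_rows --rows '[[[0,0.085,-0.14,0,-0.06],[0,0.17,-0.28,0,-0.12],[0,0.255,-0.42,0,-0.18],[0,0.34,-0.56,0,-0.24],[0,0.42,-0.7,0,-0.28]]]'

```text
t: 1.5
position: [562.9, 205.7, 214.2]
tcp_rot: [[-0.609, 0.793, 0.001], [0.793, 0.609, 0.0], [-0.0, 0.001, -1.0]]
force: [0.6, 0.8, 1.1]
opening: 90.9
finger_force: 0.0
```

Request:
play_rows --rows '[[[0,0.08,-0.13,0,0],[0,0.13,-0.22,0,0],[0,0.13,-0.22,0,0],[0,0.13,-0.22,0,0]]]'

```text
t: 1.9
position: [601.0, 141.3, 213.8]
tcp_rot: [[-0.609, 0.793, -0.0], [0.793, 0.609, 0.0], [0.0, -0.0, -1.0]]
force: [0.4, 0.8, -0.7]
opening: 91.5
finger_force: 0.0
```

```bash
cat > w.py <<'E'
from h import *
import sys
st=manip.state();p=manip.grab_frame("wrist");W=cloud(p,st);c=p["color"];hsv=cv2.cvtColor(c,cv2.COLOR_RGB2HSV)
R=np.array(st["tcp_rot"]);print(st["t"],np.round(st["position"],1),"y ang",np.degrees(np.arctan2(R[1,1],R[0,1])).round(2),R[2].round(4))
cv2.imwrite("pics/%s.png"%sys.argv[1],c[...,::-1])
np.savez("wrist.npz",W=W,c=c)
y=(hsv[...,0]>18)&(hsv[...,0]<32)&(hsv[...,1]>150)
P=W[y];P=P[~np.isnan(P[:,0])];print(len(P),np.percentile(P[:,2],[5,50,95]).round(1))
top=P[abs(P[:,2]-np.percentile(P[:,2],95))<5]
print(cv2.minAreaRect(top[:,:2].astype(np.float32)))
print([ (round(r["p"],2),(np.array(r["location"])*[512,384]).round()) for r in manip.spot_point(p,"keyed_crank")])
E
python3 w.py c
```

```text
1.9 [601.  141.3 213.8] y ang 37.54 [ 2.e-04 -1.e-04 -1.e+00]
7688 [ 18.4 314.9 322.2]
((611.8622436523438, 181.21031188964844), (71.44500732421875, 3.1336710453033447), 37.53313064575195)
[(0.55, array([256., 171.])), (0.55, array([126., 217.]))]
```

View pics/c.png

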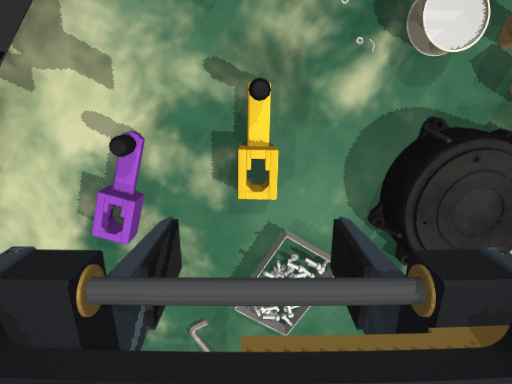

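The wrist view shows the yellow crank at (258,172), its keyway towards the knob at (260,90). The purple one is at (118,210). The choice holds.

```bash
python3 - <<'E'
from h import *
d=np.load("wrist.npz");W=d["W"];c=d["c"];hsv=cv2.cvtColor(c,cv2.COLOR_RGB2HSV)
y=(hsv[...,0]>18)&(hsv[...,0]<32)&(hsv[...,1]>150);y[225:]=0
P=W[y];top=P[(abs(P[:,2]-36)<5)];print(np.median(top[:,2]),cv2.minAreaRect(top[:,:2].astype(np.float32)))
arm=P[P[:,2]<28];print(np.percentile(arm[:,2],[5,50,95]))
a=np.linalg.svd(P[:,:2]-P[:,:2].mean(0))[2][0];print(np.degrees(np.arctan2(*a[::-1]))%180)
k=(c.max(-1)<60);k[:60]=0;k[120:]=0;k[:,:240]=0;k[:,280:]=0
K=W[k];K=K[K[:,2]>50];print("knob",len(K),K.mean(0))
E
```

```text
35.09210060259693 ((602.5911865234375, 143.5646209716797), (45.193931579589844, 58.96452331542969), 36.354026794433594)
[ 9.30418207 18.96589842 22.39579548]Traceback (most recent call last):
  File "<stdin>", line 6, in <module>
    u, s, vh = gufunc(a, signature=signature)
               ~~~~~~^^^^^^^^^^^^^^^^^^^^^^^^
    raise LinAlgError("SVD did not converge")
numpy.linalg.LinAlgError: SVD did not converge
```

Request:
play_rows --rows '[[[0,0.003,0.005,-0.14,-0.02],[0,0.003,0.005,-0.28,-0.02],[0,0.003,0.005,-0.4,-0.02],[0,0.003,0.005,-0.5,-0.02],[0,0.003,0.005,-0.56,-0.02]]]'

```text
t: 2.5
position: [600.4, 144.0, 43.7]
tcp_rot: [[-0.599, 0.801, -0.002], [0.801, 0.599, -0.0], [0.001, -0.002, -1.0]]
force: [0.6, -0.2, -0.2]
opening: 91.1
finger_force: 0.0
```

Request:
play_rows --rows '[[[0,0,0,-0.05,0],[0,0,0,-0.1,0],[0,0,0,-0.13,0],[0,0,0,-0.13,0],[0,0,0,-0.13,0]]]'

```text
t: 3.0
position: [602.3, 143.2, 7.4]
tcp_rot: [[-0.598, 0.802, 0.001], [0.802, 0.598, 0.0], [-0.0, 0.001, -1.0]]
force: [0.7, -0.4, -0.3]
opening: 91.0
finger_force: 0.0
```

Request:
play_rows --rows '[[[0.3,0,0,0,0],[0.6,0,0,0,0],[1,0,0,0,0],[1,0,0,0,0],[1,0,0,0,0]]]' --squeeze 40

```text
t: 3.5
position: [602.0, 143.1, 7.1]
tcp_rot: [[-0.598, 0.802, 0.0], [0.802, 0.598, 0.0], [-0.0, 0.0, -1.0]]
force: [-0.0, -0.1, -1.3]
opening: 54.3
finger_force: 0.0
```

Request:
play_rows --rows '[[[1,0,0,0,0],[1,0,0,0,0],[1,0,0,0,0],[1,0,0,0,0],[1,0,0,0,0]]]'

```text
t: 4.0
position: [601.9, 143.1, 6.9]
tcp_rot: [[-0.598, 0.802, -0.0], [0.802, 0.598, -0.0], [-0.0, -0.0, -1.0]]
force: [-0.3, 0.1, 0.8]
opening: 45.9
finger_force: 40.0
```

Request:
play_rows --rows '[[[1,0,0,0.05,0],[1,0,0,0.15,0],[1,0,0,0.25,0],[1,0,0,0.35,0],[1,0,0,0.45,0]]]'

```text
t: 4.5
position: [601.5, 143.0, 143.8]
tcp_rot: [[-0.598, 0.802, -0.0], [0.802, 0.598, -0.0], [0.0, -0.0, -1.0]]
force: [0.4, -0.8, -3.8]
opening: 46.1
finger_force: 40.0
```

Request:
play_rows --rows '[[[1,-0.011,-0.04,0.08,-0.1],[1,-0.022,-0.08,0.13,-0.2],[1,-0.033,-0.12,0.15,-0.3],[1,-0.044,-0.16,0.15,-0.4],[1,-0.055,-0.2,0.15,-0.5]]]'

```text
t: 5.0
position: [585.0, 82.6, 187.9]
tcp_rot: [[-0.242, 0.97, 0.0], [0.97, 0.242, 0.0], [-0.0, 0.0, -1.0]]
force: [-0.2, 0.1, -4.4]
opening: 46.1
finger_force: 40.0
```

Request:
play_rows --rows '[[[1,-0.011,-0.04,0,-0.1],[1,-0.022,-0.08,0,-0.2],[1,-0.033,-0.12,0,-0.3],[1,-0.044,-0.16,0,-0.4],[1,-0.055,-0.2,0,-0.5]]]'

```text
t: 5.5
position: [568.3, 22.6, 187.6]
tcp_rot: [[0.147, 0.989, -0.0], [0.989, -0.147, 0.0], [-0.0, -0.0, -1.0]]
force: [-0.2, -0.1, -3.7]
opening: 45.7
finger_force: 40.0
```

Request:
play_rows --rows '[[[1,-0.011,-0.04,0,-0.1],[1,-0.022,-0.08,0,-0.2],[1,-0.033,-0.12,0,-0.3],[1,-0.044,-0.16,0,-0.4],[1,-0.055,-0.2,0,-0.5]]]'

```text
t: 6.0
position: [551.8, -37.3, 187.5]
tcp_rot: [[0.515, 0.857, -0.0], [0.857, -0.515, -0.0], [-0.0, -0.0, -1.0]]
force: [-0.6, -0.8, -3.8]
opening: 45.9
finger_force: 40.0
```

Request:
play_rows --rows '[[[1,-0.011,-0.04,0,-0.1],[1,-0.022,-0.08,0,-0.2],[1,-0.033,-0.12,0,-0.3],[1,-0.044,-0.16,0,-0.4],[1,-0.055,-0.2,0,-0.5]]]'

```text
t: 6.5
position: [535.3, -97.3, 187.5]
tcp_rot: [[0.804, 0.595, -0.0], [0.595, -0.804, 0.0], [-0.0, -0.0, -1.0]]
force: [0.2, 0.4, -4.7]
opening: 46.0
finger_force: 40.0
```

Request:
play_rows --rows '[[[1,0,0,0,-0.1],[1,0,0,0,-0.2],[1,0,0,0,-0.3],[1,0,0,0,-0.4],[1,0,0,0,-0.47]]]'

```text
t: 7.0
position: [535.5, -96.8, 187.5]
tcp_rot: [[0.964, 0.265, -0.0], [0.265, -0.964, 0.0], [-0.0, -0.0, -1.0]]
force: [-0.5, 0.3, -4.4]
opening: 45.4
finger_force: 40.0
```

```bash
python3 w.py d; python3 - <<'E'
from h import *
d=np.load("wrist.npz");W=d["W"];c=d["c"];hsv=cv2.cvtColor(c,cv2.COLOR_RGB2HSV)
print(np.nanmedian(W[350:]),np.nanpercentile(W[...,2],[5,50,95]))
E
```

```text
7.0 [535.5 -96.8 187.5] y ang -74.62 [-1.e-04 -1.e-04 -1.e+00]
17829 [195.5 215.5 295.5]
((562.0476684570312, -99.75248718261719), (3.5746192932128906, 74.88003540039062), 15.619522094726562)
[(0.95, array([181., 186.])), (0.78, array([256., 249.]))]
303.1248727750769 [  1.16241703   3.45877588 302.5475575 ]
```

View pics/d.png

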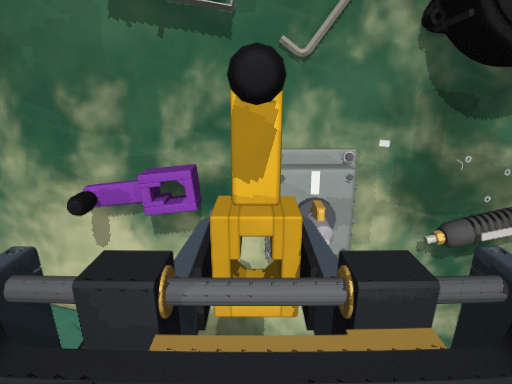

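The wrist view shows the crank held straight (knob at (257,72), bore at (256,250)). Behind it to the right is the gearbox, with its white line at (315,182) and brass key at (320,210).

```bash
cat > m.py <<'E'
from h import *
d=np.load("wrist.npz");W=d["W"];c=d["c"];hsv=cv2.cvtColor(c,cv2.COLOR_RGB2HSV)
st=manip.state();R=np.array(st["tcp_rot"]);T=(W-st["position"])@R  # tool coords
y=(hsv[...,0]>18)&(hsv[...,0]<32)&(hsv[...,1]>150)
z0=st["position"][2]
h=T[y&(abs(W[...,2]-z0-30)<6)&(T[...,0]>0)&(T[...,0]<60)]
print("hub top z",np.median(h[:,2]),"x max",np.percentile(h[:,0],[2,98]),"y",np.percentile(h[:,1],[1,99]))
a=T[y&(T[...,0]>40)&(T[...,0]<75)];print("arm",np.polyfit(a[:,0],a[:,1],1))
k=T[(c.max(-1)<70)&(T[...,0]>70)&(T[...,0]<120)&(abs(T[...,1])<25)&(T[...,2]<0)]
print("knob",len(k),k.mean(0).round(1),np.percentile(k[:,:2],[1,99],axis=0).round(1))
g=np.hypot(W[...,0]-513,W[...,1]+170)<100
w=W[g&(c.min(-1)>200)&(abs(W[...,2]-40)<8)]
(cx,cy),s,an=cv2.minAreaRect(w[:,:2].astype(np.float32));print("white",len(w),cx,cy,s,an)
b=W[g&(hsv[...,1]>110)&(hsv[...,0]<32)&(W[...,2]>60)&(W[...,2]<90)];print("brass",len(b),np.median(b,0))
G=W[g&(abs(W[...,2]-40)<3)];print("gear top",cv2.minAreaRect(G[:,:2].astype(np.float32)))
s=W[g&(W[...,2]>92)&(W[...,2]<112)];print("shaft",len(s),s.mean(0) if len(s) else 0)
E
python3 m.py
```

```text
hub top z -28.27038644717073 x max [ 1.1650094 28.711859 ] y [-23.53482664  21.44973909]
arm [ 0.00474862 -1.05873927]
knob 2792 [ 92.5  -0.6 -48.4] [[ 82.3 -10.9]
 [103.    9.9]]
white 192 551.4641723632812 -156.17218017578125 (24.688180923461914, 8.728994369506836) 17.69171142578125
brass 181 [ 531.96496285 -160.15133466   76.47516192]
gear top ((516.6726684570312, -169.64723205566406), (100.86473846435547, 80.45441436767578), 16.076406478881836)
shaft 171 [ 519.73761621 -166.6154078    98.26965483]
```

Request:
play_rows --rows '[[[1,-0.06,-0.015,0,0],[1,-0.13,-0.03,0,0],[1,-0.19,-0.04,0,0],[1,-0.24,-0.05,0,0],[1,-0.24,-0.05,0,0]]]'

```text
t: 7.6
position: [462.3, -112.0, 187.0]
tcp_rot: [[0.963, 0.269, -0.001], [0.269, -0.963, 0.0], [-0.001, -0.0, -1.0]]
force: [0.4, 0.2, -3.4]
opening: 45.8
finger_force: 40.0
```

Request:
play_rows --rows '[[[1,0,0,0,0],[1,0,0,0,0]]]'

```text
t: 7.8
position: [464.7, -111.9, 187.2]
tcp_rot: [[0.963, 0.269, 0.001], [0.269, -0.963, -0.0], [0.001, 0.0, -1.0]]
force: [0.4, -0.9, -3.5]
opening: 45.3
finger_force: 40.0
```

```bash
python3 w.py e; python3 m.py
```

```text
7.8 [ 464.7 -111.9  187.2] y ang -74.41 [ 7.e-04  4.e-04 -1.e+00]
17928 [195.3 215.2 295.3]
((491.1069030761719, -114.62966918945312), (3.4798879623413086, 75.15094757080078), 15.34445571899414)
[(0.92, array([256., 246.])), (0.87, array([184., 126.]))]
hub top z -28.410655961271488 x max [ 1.2035283  28.96678834] y [-23.41911303  21.60390102]
arm [-0.24353585 16.69742552]
knob 2795 [ 92.7  -0.7 -48.6] [[ 82.5 -11.1]
 [103.1   9.7]]
white 213 551.0858764648438 -156.0677032470703 (23.334793090820312, 8.67381763458252) 16.959880828857422
brass 187 [ 530.53285632 -160.00396218   77.06941523]
gear top ((511.34442138671875, -168.5148468017578), (110.39759063720703, 84.89655303955078), 15.967885971069336)
shaft 374 [ 515.72377449 -164.50821041   98.47540235]
```

View pics/e.png

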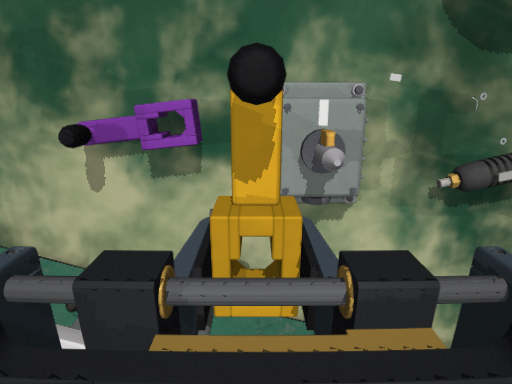

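```bash
python3 - <<'E'
from h import *
from scipy.optimize import least_squares as L
for n in ["wrist","scene","side"]:
    d=np.load(n+".npz");W=d["W"];c=d["c"]
    g=np.hypot(W[...,0]-514,W[...,1]+168)<25
    for lo,hi in((82,92),(103,109)):
        s=W[g&(W[...,2]>lo)&(W[...,2]<hi)]
        f=L(lambda q:np.hypot(s[:,0]-q[0],s[:,1]-q[1])-10,[514,-168],loss="soft_l1").x
        print(n,lo,len(s),s.mean(0).round(1),f.round(1))
    cl=W[g&(abs(W[...,2]-52)<3)];print("collar",len(cl),cv2.minEnclosingCircle(cl[:,:2].astype(np.float32)))
    f=L(lambda q:np.minimum(0,22-np.hypot(cl[:,0]-q[0],cl[:,1]-q[1])),[514,-168]).x;print(f)
E
```

```text
wrist 82 98 [ 517.1 -161.5   88.7] [ 514.9 -166.6]
wrist 103 78 [ 515.  -166.1  104.8] [ 511.7 -175.1]
collar 758 ((514.9969482421875, -166.39739990234375), 22.012563705444336)
[ 515.00233725 -166.39787538]
scene 82 38 [ 509.6 -172.5   87.4] [ 515.2 -167.7]
scene 103 11 [ 515.  -168.8  104.1] [ 506.1 -172.3]
collar 208 ((514.4934692382812, -168.22926330566406), 21.83724021911621)
[ 514.43430339 -167.99085212]
side 82 53 [ 510.6 -173.1   87.2] [ 515.6 -166.9]
side 103 19 [ 514.3 -168.6  105.1] [ 519.7 -160.8]
collar 248 ((514.2517700195312, -167.47312927246094), 22.5859317779541)
[ 514.47996333 -167.55695762]
```

Request:
play_rows --rows '[[[1,0.06,-0.06,0,0],[1,0.12,-0.12,0,0],[1,0.17,-0.16,0,0],[1,0.19,-0.178,0,0],[1,0.19,-0.178,0,0]]]'

```text
t: 8.4
position: [521.3, -165.5, 186.6]
tcp_rot: [[0.963, 0.268, -0.0], [0.268, -0.963, 0.0], [-0.0, -0.0, -1.0]]
force: [-0.6, 0.2, -3.9]
opening: 45.7
finger_force: 40.0
```

Request:
play_rows --rows '[[[1,0,0,-0.06,0],[1,0,0,-0.12,0],[1,0,0,-0.17,0],[1,0,0,-0.2,0],[1,0,0,-0.2,0]]]'

```text
t: 8.9
position: [520.1, -164.8, 125.8]
tcp_rot: [[0.963, 0.268, -0.002], [0.268, -0.963, 0.001], [-0.002, -0.001, -1.0]]
force: [-0.2, 0.2, -3.0]
opening: 45.4
finger_force: 40.0
```

```bash
python3 w.py f; python3 - <<'E'
from h import *
a=manip.grab_frame("side")["color"][150:310,220:420,::-1]
b=cv2.imread("pics/f.png")[180:340,156:356]
cv2.imwrite("pics/g.png",cv2.resize(np.hstack([a,b]),(800,320)))
E
```

```text
8.9 [ 520.1 -164.8  125.8] y ang -74.43 [-0.0017 -0.0013 -1.    ]
17579 [135.9 153.8 233.7]
((546.555908203125, -167.68243408203125), (3.4083080291748047, 74.69806671142578), 15.647783279418945)
[(0.74, array([102., 169.])), (0.58, array([255., 246.]))]
```

View pics/g.png

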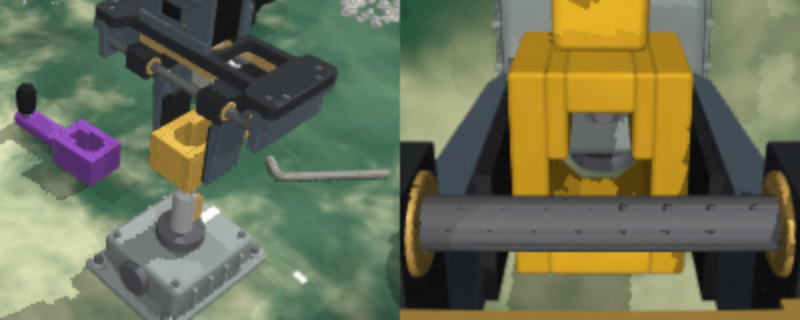

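Left half: the crank is right above the shaft. Right half: the shaft shows centred under the bore, so I go down in steps.

Request:
play_rows --rows '[[[1,0,0,-0.03,0],[1,0,0,-0.06,0],[1,0,0,-0.09,0],[1,0,0,-0.11,0],[1,0,0,-0.11,0]]]'

```text
t: 9.55
position: [520.3, -165.0, 92.7]
tcp_rot: [[0.963, 0.268, -0.002], [0.268, -0.963, 0.001], [-0.001, -0.001, -1.0]]
force: [0.1, 0.6, -3.3]
opening: 45.8
finger_force: 40.0
```

Request:
play_rows --rows '[[[1,0,0,-0.01,0],[1,0,0,-0.02,0],[1,0,0,-0.03,0],[1,0,0,-0.04,0],[1,0,0,-0.04,0]]]'

```text
t: 10.05
position: [520.7, -165.2, 81.5]
tcp_rot: [[0.963, 0.268, -0.001], [0.268, -0.963, 0.0], [-0.0, -0.0, -1.0]]
force: [0.7, -0.0, -3.9]
opening: 45.5
finger_force: 40.0
```

Request:
play_rows --rows '[[[1,0,0,-0.015,0],[1,0,0,-0.03,0],[1,0,0,-0.045,0],[1,0,0,-0.06,0],[1,0,0,-0.065,0]]]'

```text
t: 10.55
position: [520.6, -165.2, 61.8]
tcp_rot: [[0.963, 0.268, -0.001], [0.268, -0.963, 0.0], [-0.001, -0.0, -1.0]]
force: [0.2, -0.0, -3.2]
opening: 45.7
finger_force: 40.0
```

Request:
play_rows --rows '[[[1,0,0,-0.003,0],[1,0,0,-0.006,0],[1,0,0,-0.006,0],[1,0,0,-0.006,0]]]'

```text
t: 10.95
position: [521.0, -165.3, 60.7]
tcp_rot: [[0.963, 0.268, 0.0], [0.268, -0.963, -0.0], [0.0, 0.0, -1.0]]
force: [0.2, -0.6, -3.2]
opening: 46.3
finger_force: 40.0
```

Request:
play_rows --rows '[[[1,0,0,-0.003,0],[1,0,0,-0.005,0],[1,0,0,-0.005,0],[1,0,0,-0.005,0]]]'

```text
t: 11.35
position: [521.0, -165.3, 59.1]
tcp_rot: [[0.963, 0.268, 0.0], [0.268, -0.963, -0.0], [0.0, 0.0, -1.0]]
force: [0.3, -0.0, -3.9]
opening: 45.8
finger_force: 40.0
```

Request:
play_rows --rows '[[[1,0,0,-0.002,0],[1,0,0,-0.003,0],[1,0,0,-0.003,0]]]'

```text
t: 11.65
position: [521.0, -165.3, 58.9]
tcp_rot: [[0.963, 0.268, -0.0], [0.268, -0.963, 0.0], [-0.0, -0.0, -1.0]]
force: [-5.6, 2.3, 11.4]
opening: 45.6
finger_force: 40.0
```

Contact at the expected height (TCP z 58.9). Release and rise.

Request:
play_rows --rows '[[[0.4,0,0,0,0],[0.2,0,0,0,0],[0,0,0,0,0],[0,0,0,0,0],[0,0,0,0,0]]]'

```text
t: 12.15
position: [520.9, -165.3, 58.2]
tcp_rot: [[0.963, 0.268, -0.0], [0.268, -0.963, 0.0], [0.0, -0.0, -1.0]]
force: [-0.3, -0.6, -0.6]
opening: 83.1
finger_force: 0.0
```

Request:
play_rows --rows '[[[0,0,0,0,0],[0,0,0,0,0],[0,0,0,0.03,0],[0,0,0,0.06,0],[0,0,0,0.12,0]]]'

```text
t: 12.65
position: [520.5, -165.1, 94.6]
tcp_rot: [[0.963, 0.268, -0.001], [0.268, -0.963, 0.0], [-0.001, -0.001, -1.0]]
force: [0.3, -0.3, -0.0]
opening: 91.0
finger_force: 0.0
```

Request:
play_rows --rows '[[[0,0,0,0.1,0],[0,0,0,0.2,0],[0,0,0,0.3,0],[0,0,0,0.4,0],[0,0,0,0.4,0]]]'

```text
t: 13.15
position: [523.0, -166.0, 219.1]
tcp_rot: [[0.963, 0.268, 0.006], [0.268, -0.963, -0.002], [0.006, 0.004, -1.0]]
force: [-0.2, 0.5, -1.1]
opening: 91.2
finger_force: 0.0
```

```bash
python3 w.py h; python3 - <<'E'
from h import *
p=manip.grab_frame("side");c=p["color"]
cv2.imwrite("pics/i.png",cv2.resize(np.hstack([c[150:310,220:420,::-1],cv2.imread("pics/h.png")[60:268,126:386][:,:,:].copy()[:160,:260]]),None,fx=1.7,fy=1.7))
W=cloud(p);hsv=cv2.cvtColor(c,cv2.COLOR_RGB2HSV)
y=(hsv[...,0]>18)&(hsv[...,0]<32)&(hsv[...,1]>150)&(np.hypot(W[...,0]-530,W[...,1]+165)<110)
P=W[y];P=P[P[:,2]>80];print(np.percentile(P[:,2],[5,50,95]),cv2.minAreaRect(P[:,:2].astype(np.float32)))
E
```

```text
13.15 [ 523.  -166.   219.1] y ang -74.44 [ 0.0056  0.004  -1.    ]
9108 [ 70.5 317.2 327.8]
((554.2976684570312, -189.2515411376953), (3.0329105854034424, 71.62850952148438), 15.702927589416504)
[(0.91, array([254., 187.])), (0.74, array([136., 157.]))]
[81.21714613 87.61678054 89.08242724] ((519.5776977539062, -166.3389434814453), (60.588226318359375, 45.85989761352539), 15.379790306091309)
```

View pics/i.png

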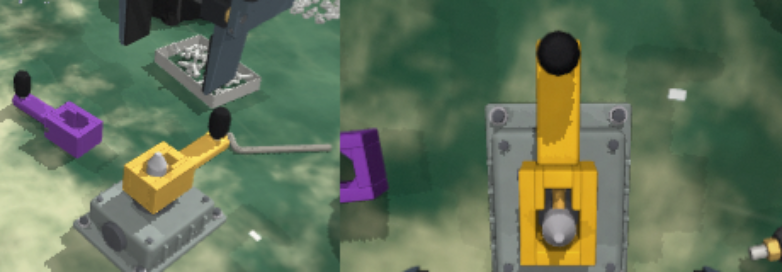

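Both views show the crank fully home: hub top at z 88, level, with the key in the keyway and the shaft tip at (555,228) in the right half. The gripper is clear.

```bash
python3 -c "
from plant import manip
print(manip.job_done())"
```

```text
the job is handed in; nothing more can be done
None
```

The yellow crank is fitted on the gearbox shaft, keyed and resting fully home on the collar; it has been let go, the blue crank was not touched, and the job was handed in at about 13 s.

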